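# Zero the portable calibrator: hold the outer soft keys together, then enter

## Task

The hand-held calibrator lying on the bench has its shorting plug fitted and is ready to be zeroed: press the two outermost of the four soft keys under its display together, one fingertip on each, and hold both fully down for three seconds to open the zero menu, then let both up and press the round enter key fully down for a moment to store the zero, and come clear. Press no other key, do not pick up, tip or shove the calibrator, and leave everything else on the bench as it stands.

Things in the scene. Friction and masses are not known exactly. Their poses are not given: they have to be found in the camera images.
- calibrator: Loose hand-held calibrator, 0.7 to 1 kg, flat on its back: grey case, black rubber ends, 242 (its x) x 128 (its y) mm, face 46 mm above the bench. Origin: centre of its underside; z up, +x towards the display end, so a reader's left is +y. Display centre at x +50 mm; fitted plug, 19 mm above the face, at x +101, y +28 mm. Soft keys in a row along y at x +3; nothing else stands up within 20 mm (x) of the row.
- soft_key_1_top (a point): Centre of the top of the leftmost (+y end of the row in the calibrator's frame) soft key: white rectangular cap 14 mm along the row (y) x 12 mm (x), at x +3, y +28 mm of the calibrator, its top 6 mm above the face (52 mm above the bench) when up. The point moves with the key.
- soft_key_1 (a joint): Travel of the leftmost soft key, m: 0 up, 0.004 fully down (stop). Straight down, sprung: starts to move at 0.8 N, is fully down at 2.2 N, comes up by itself.
- soft_key_2_top (a point): Centre of the top of the second from the left soft key: white rectangular cap 14 mm along the row (y) x 12 mm (x), at x +3, y +9.3 mm of the calibrator, its top 6 mm above the face (52 mm above the bench) when up. The point moves with the key.
- soft_key_2 (a joint): Travel of the second from the left soft key, m: 0 up, 0.004 fully down (stop). Straight down, sprung: starts to move at 0.8 N, is fully down at 2.2 N, comes up by itself.
- soft_key_3_top (a point): Centre of the top of the third from the left soft key: white rectangular cap 14 mm along the row (y) x 12 mm (x), at x +3, y -9.3 mm of the calibrator, its top 6 mm above the face (52 mm above the bench) when up. The point moves with the key.
- soft_key_3 (a joint): Travel of the third from the left soft key, m: 0 up, 0.004 fully down (stop). Straight down, sprung: starts to move at 0.8 N, is fully down at 2.2 N, comes up by itself.
- soft_key_4_top (a point): Centre of the top of the rightmost (-y end of the row in the calibrator's frame) soft key: white rectangular cap 14 mm along the row (y) x 12 mm (x), at x +3, y -28 mm of the calibrator, its top 6 mm above the face (52 mm above the bench) when up. The point moves with the key.
- soft_key_4 (a joint): Travel of the rightmost soft key, m: 0 up, 0.004 fully down (stop). Straight down, sprung: starts to move at 0.8 N, is fully down at 2.2 N, comes up by itself.
- enter_key_top (a point): Centre of the top of the round enter key: white disc 22 mm across, at x -58, y -34 mm of the calibrator, its top 7 mm above the face (53 mm above the bench) when up; nothing else stands above the face within 20 mm of its centre. The point moves with the key.
- enter_key (a joint): Travel of the enter key, m: 0 up, 0.004 fully down (stop); same spring as the soft keys.
- keypad: Flat membrane keypad of twelve small white keys on a black sheet, 76 (x) x 58 (y) mm, 2 mm proud of the face, fixed to the calibrator; origin at its centre on the face, at x -57, y +25 mm of the calibrator. Not to be pressed.
- multimeter: Bystander: black hand-held multimeter lying face up, 180 x 86 x 50 mm; origin at the centre of its underside.
- standard_resistor: Bystander: round metal can with four brass posts on top, 72 mm across, 83 mm high; origin at the centre of its underside.
- fuse_tray: Bystander: low white divided tray, 130 x 90 x 30 mm; origin at the centre of its underside.
- mug: Bystander: white mug, 80 mm across, 92 mm high; origin at the centre of its underside.
- screwdriver: Bystander: small screwdriver lying beside the calibrator, 150 mm long; origin under the middle of its length.
- spare_plug: Bystander: spare black double plug standing pins-up beside the calibrator, 14 x 40 x 36 mm; origin at the centre of its underside.
- adapter: Bystander: small round steel connector adapter standing beside the calibrator, 21 mm across, 30 mm high; origin at the centre of its underside.

How it is judged (in metres and radians):
On the way, in this order (a step that is already met when the one before it is completed fails the run):
1. both outermost soft keys are fully down together for 2.8 s without a break (value of joint each of soft_key_1, soft_key_4 above 0.003 m), for 2.8 s.
2. both outermost soft keys are up again (value of joint each of soft_key_1, soft_key_4 below 0.001 m), for 0.1 s.
3. the enter key is fully down (value of joint enter_key above 0.003 m), for 0.1 s.
At the end, for the whole second after the job is handed in: All five keys are up (within 1 mm), the calibrator lies flat (within 3 degrees), at rest and within 20 mm of where it started, and every other loose thing is within 20 mm of where it started (all of step 2 and value of joint each of soft_key_2, soft_key_3, enter_key below 0.001 m and distance of each of calibrator, multimeter, standard_resistor, fuse_tray, mug, screwdriver, spare_plug, adapter from where it was at the start of the episode below 0.02 m and angle between calibrator's own z axis and vertical below 0.05 rad and linear speed of calibrator below 0.02 m/s); the robot touches nothing.
It fails at once if one of the two middle soft keys was pressed more than half-way (value of joint any of soft_key_2, soft_key_3 above 0.002 m).
It fails at once if the keypad was pressed (over 3 N) (contact force between the fingers and keypad above 3 N).
It fails at once if the enter key was pressed more than half-way while an outermost soft key was down (value of joint enter_key above 0.002 m and value of joint any of soft_key_1, soft_key_4 above 0.002 m).
It fails at once if the calibrator was lifted (over 10 mm), tipped (over 6 degrees) or shoved (over 25 mm) (height (world z) of calibrator above 0.01 m or angle between calibrator's own z axis and vertical above 0.1 rad or distance of calibrator from where it was at the start of the episode above 0.025 m).
It fails at once if another thing on the bench was shifted or picked up (over 25 mm) (distance of any of multimeter, standard_resistor, fuse_tray, mug, screwdriver, spare_plug, adapter from where it was at the start of the episode above 0.025 m).
It also fails if it takes over 48 s, if anything falls off the work surface, if the arm or the gripper's body presses on something with over 40 N, if the wrist force passes 120 N, or if a joint passes its speed limit or range.

## Robot

A 6-joint arm with a two-finger parallel gripper is mounted at the origin on the work surface. World frame = base frame: x ahead of the robot, y to its left, z up, the work surface at z = 0. Lengths are in m, angles in degrees, forces in N, time in s.
With the tool pointing down it reaches from about 0.325 to 0.75 m from the base axis. Payload 7.6 kg.
Tool frame: the origin (TCP) lies midway between the tips of the shut fingers; the grasp point (between the pads) lies 19 mm behind it; z points along the fingers, y is the line along which they close (so a half turn about z gives the same grasp; the last joint's range is limited). The gripper opens to 85 mm and grips with 20 to 120 N. Pads are 22 mm wide; open, the fingers measure 114 mm over their backs; the gripper's body (76 mm by 85 mm) begins 54 mm behind the grasp point. The pads swing forward as they close: fully open they stand 13 mm farther back than shut.
Start: joints at [63.868, 2.991, 80.254, -0, 96.75, -4.028], TCP at [0.198, 0.486, 0.231] pointing down, gripper open.
Joint ranges: [-166.34, 166.34], [-52.06, 124.39], [6.96, 135.62], [-60.46, 240.46], [14.63, 156.25], [-167.68, 167.68]. Speed limits (degrees/s): [147.25, 147.25, 172.46, 180, 180, 180].

## Interface

Orientations are given as a 3x3 rotation matrix whose columns are the frame's x, y, z axes.
In Python, from rig import * gives the robot as it stands.
- The arm moves only by the shell command python3 -m handwheel 'ROWS' [FORCE]. ROWS is JSON, a list of rows, each a list of 5 numbers: the gripper command: -1 is shut, 1 is fully open, values between are in proportion, then the shift along the tool's x, y, z in m, then the turn about the tool's z in degrees. In form: [[jaw, x, y, z, turn], ...]. A call has 1 to 12 rows; each row shifts and turns the commanded pose from where the row before left it, along the tool's axes as they then stand; what a row does not reach is not made up. A row lasts 1/12 s, in which the tool goes at most 41.7 mm and 7.16 degrees, less where a joint would pass 70% of its speed; a pose out of reach is approached as far as the arm can. A call with a gripper value outside its range is refused whole. The fingers move at their own pace and stop on an object; FORCE is the grip in N (left out, the last holds). Time passes only in rows, so rows that do not move let the fingers close. It gives the time, the measured TCP pose, the force, the opening and the grip force at its end, in the units of the state.
- state(): the state, without advancing time (a new reading comes with each control period).
- snapshot(name): name is "scene" or "top" or "wrist"; returns a dict with "image" (480x640x3 uint8, red, green, blue), "range_z" (480x640 float32, m along the optical axis (not along the pixel's ray), 0 where there is no reading), "intrinsics" (3x3 intrinsics, pixels), "rvec" (rotation vector, rad) and "tvec" (3), from world to camera coordinates, as OpenCV has them. Camera axes: x right, y down, z forward; pixel columns grow to the right and rows downward; lengths in m; the calibration is good to about 2 mm. A picture is of the moment at which its call begins.
- finish_job(): hands the job in; it is judged then, once.
Trained networks look in the newest picture that a camera, given by its name, has taken for a name from the list of things; names that differ only in an ending like _2 or _b are one class to them, and where a whole thing is asked for, a point or a joint stands for the part that bears it (a point fixed in the world has none). Each returns a list of dicts, best first, with "score" (0 to 1); they miss things now and then, are a little off and sometimes report something else, mostly with a low value. They report only what shows in the picture. A call takes as long as a camera call.
- recognise(camera, target): "uv" ([column, row] in pixels, amid what is visible of it).
- silhouettes(camera, target): "pixels" (480x640 bool, what is visible of it) and "uv" ([column, row] in pixels, amid what is visible of it).
- mark_of(camera, target): "uv" ([column, row] in pixels: a listed point, or the origin of a listed thing).
The state is a dict: "time": time; "joint_pos": joint angles; "qvel": joint speeds; "effort": joint torques, N m; "tcp_pos": TCP position; "tcp_rot": TCP orientation; "contact_force": force on the tool from outside, world axes, zero at the start; "ft_torque": the same for the moment, N m; "width": opening from 0.0 (shut) to 1.0 (fully open); "grasp_force": force on a finger pad.
Only numpy, scipy, OpenCV 4.12 (cv2) and the standard library are available. Lean on these libraries where they do the work, as an engineer would, in place of code of your own. Each camera call takes 0.05 s, during which the arm holds its last target. There are 200 camera calls.

## Working session

There is one attempt and no reset: what is moved stays moved. The work goes in short steps, Python scripts to look and compute and a shell command to move; the robot and the scene stay as the last step left them, time stands still between calls to the robot, and variables do not carry over. Pictures are saved under pics/ and viewed, at most 10 in all, crops included, and the job is handed in when it is done.

```bash
mkdir -p pics
cat > h.py <<'E'
from rig import *
import numpy as np, cv2
def cam(s):
    R=cv2.Rodrigues(np.array(s["rvec"],float))[0]; return np.array(s["intrinsics"]),R,np.array(s["tvec"],float).ravel()
def on_plane(s,uv,z):
    K,R,t=cam(s); d=R.T@np.linalg.inv(K)@np.array([uv[0],uv[1],1.]); c=-R.T@t
    return c+d*(z-c[2])/d[2]
def proj(s,p):
    K,R,t=cam(s); q=K@(R@np.array(p)+t); return q[:2]/q[2]
def save(s,n): cv2.imwrite("pics/"+n,cv2.cvtColor(s["image"],cv2.COLOR_RGB2BGR))
E
python3 - <<'E'
from h import *
s=snapshot("top"); save(s,"top.png")
Z=dict(soft_key_1_top=.052,enter_key_top=.053,calibrator=0,keypad=.046,standard_resistor=0,mug=0,multimeter=0,screwdriver=0,spare_plug=0,adapter=0,fuse_tray=0)
for n,z in Z.items():
    for m in mark_of("top",n)[:5]: print(n,round(m["score"],2),np.round(m["uv"],1),np.round(on_plane(s,m["uv"],z),4))
st=state(); print(st["time"],st["tcp_pos"],st["tcp_rot"],st["width"],st["contact_force"])
E
```

```text
soft_key_1_top 0.58 [279.8 263.5] [0.5354 0.0704 0.052 ]
enter_key_top 0.44 [317.2 282.9] [ 0.4922 -0.0084  0.053 ]
calibrator 0.95 [293.2 262.4] [0.542  0.0424 0.    ]
keypad 0.91 [291.8 288.9] [0.4811 0.0459 0.046 ]
standard_resistor 0.59 [119.8 228.9] [0.6262 0.4309 0.    ]
mug 0.65 [476.1 216.3] [ 0.6399 -0.3837  0.    ]
multimeter 0.89 [195.1 291.1] [0.483  0.2609 0.    ]
screwdriver 0.78 [253.6 278.3] [0.5083 0.1315 0.    ]
spare_plug 0.54 [339.3 226.6] [ 0.6218 -0.0645  0.    ]
adapter 0.71 [287.9 258.9] [0.5502 0.0542 0.    ]
adapter 0.4 [351.6 295.9] [ 0.4638 -0.0869  0.    ]
fuse_tray 0.75 [316.8 282.3] [ 0.496  -0.0097  0.    ]
fuse_tray 0.71 [378.  227.1] [ 0.6189 -0.1536  0.    ]
0.6 [0.19754016 0.48643496 0.23133701] [[-9.26510656e-01  3.76268523e-01  4.52829785e-05]
 [ 3.76268526e-01  9.26510652e-01  8.51922618e-05]
 [-9.89999544e-06  9.59700980e-05 -9.99999995e-01]] 0.9988690695641678 [-0.0735732  -0.71233815 -0.22629338]
```

View pics/top.png

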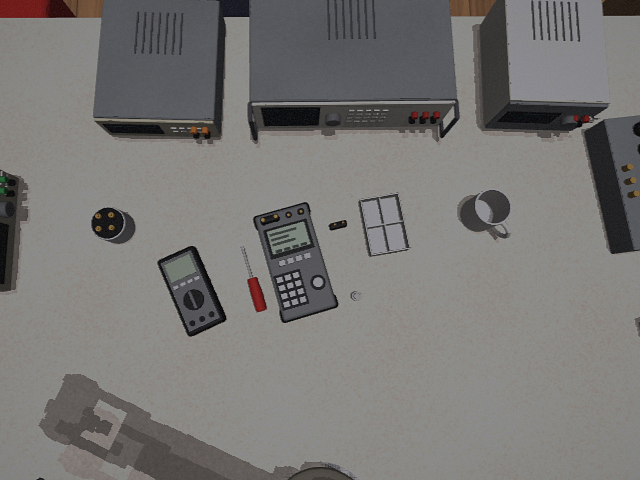

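The top view shows the calibrator at about (296,262) with its display end up. The soft keys run from (282,262) to (308,256), enter is at (318,282), and the yaw is about +14°. The calibrator mark agrees with this. I'm moving above it now.

```bash
python3 -m handwheel '[[0,-0.035,-0.0205,0,0],[0,-0.035,-0.0205,0,0],[0,-0.035,-0.0205,0,0],[0,-0.035,-0.0205,0,0],[0,-0.035,-0.0205,0,0],[0,-0.035,-0.0205,0,0],[0,-0.035,-0.0205,0,0],[0,-0.035,-0.0205,0,0],[0,-0.035,-0.0205,0,0],[0,-0.035,-0.0205,0,0],[0,-0.035,-0.0205,0,0],[0,-0.035,-0.0205,0,0]]' 20
python3 -m handwheel '[[0,-0.034,-0.018,0,0],[0,-0.034,-0.018,0,0],[0,0,0,0,-6],[0,0,0,0,-6],[0,0,0,0,-6],[0,0,0,0,-6],[0,0,0,0,-6],[0,0,0,0,-6],[0,0,0,0,0],[0,0,0,0,0]]'
cat > look.py <<'E'
from h import *
import sys
s=snapshot("wrist"); save(s,sys.argv[1])
for n,z in dict(soft_key_1_top=.052,enter_key_top=.053,calibrator=0,keypad=.046).items():
    for m in mark_of("wrist",n)[:5]: print(n,round(m["score"],2),np.round(m["uv"],1),np.round(on_plane(s,m["uv"],z),4))
st=state(); print(st["time"],st["tcp_pos"],st["tcp_rot"],st["width"],st["contact_force"])
E
python3 look.py w1.png
```

```text
time: 1.6
tcp_pos: [0.495, 0.0985, 0.2316]
tcp_rot: [[-0.926, 0.377, 0.001], [0.377, 0.926, 0.0], [-0.001, 0.001, -1.0]]
contact_force: [0.8, 0.6, -0.0]
width: 0.5
grasp_force: 0.0
time: 2.43
tcp_pos: [0.5436, 0.0415, 0.2313]
tcp_rot: [[-0.971, -0.237, 0.0], [-0.237, 0.971, 0.0], [-0.0, 0.0, -1.0]]
contact_force: [-0.4, 0.2, -0.4]
width: 0.498
grasp_force: 0.0
soft_key_1_top 0.57 [356.  202.2] [0.5336 0.0694 0.052 ]
enter_key_top 0.59 [274.2 129. ] [ 0.4927 -0.0069  0.053 ]
calibrator 0.79 [319.6 189.6] [0.5412 0.0405 0.    ]
keypad 0.75 [349.6 126.4] [0.4774 0.0493 0.046 ]
2.6833 [0.54355992 0.04153165 0.23131364] [[-9.71056739e-01 -2.38848914e-01  7.34552970e-05]
 [-2.38848907e-01  9.71056740e-01  8.51759049e-05]
 [-9.16734336e-05  6.51659191e-05 -9.99999994e-01]] 0.499297114306342 [0.81594723 0.23822443 0.16938908]
```

View pics/w1.png

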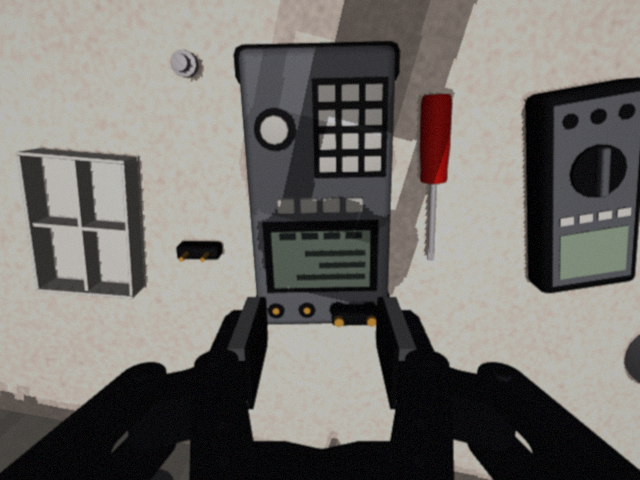

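Run:
```python
import cv2
im=cv2.imread("pics/w1.png")[90:230,220:420]
cv2.imwrite("pics/w1c.png",cv2.resize(im,None,fx=4,fy=4,interpolation=cv2.INTER_CUBIC))
```

```text
(no output)
```

View pics/w1c.png

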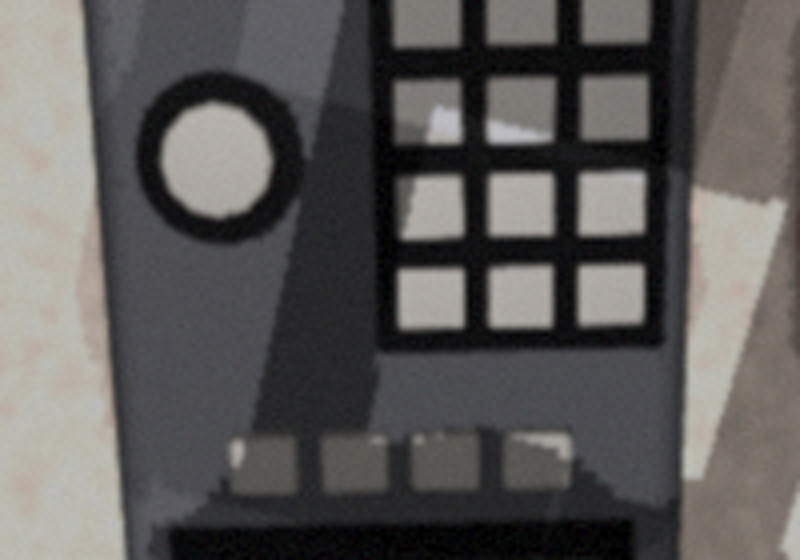

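The crop puts soft key 4 at (286,206.2), soft key 1 at (354.5,205.2) and enter at (274.2,129.5) in full-image pixels. Next is a rigid fit to the given layout.

```bash
cat > fit.py <<'E'
from h import *
def fit(s,pts):
    P=np.array([on_plane(s,uv,z)[:2] for uv,z,_ in pts]); M=np.array([m for *_,m in pts])
    a=P-P.mean(0); b=M-M.mean(0)
    th=np.arctan2((b[:,0]*a[:,1]-b[:,1]*a[:,0]).sum(),(b*a).sum())
    R=np.array([[np.cos(th),-np.sin(th)],[np.sin(th),np.cos(th)]]); t=P.mean(0)-R@M.mean(0)
    print("pts",P.round(4).tolist(),"yaw",np.degrees(th),"origin",t,"resid mm",((P-M@R.T-t)*1e3).round(1).tolist())
    st=state(); T=np.array(st["tcp_rot"])
    print("tool yaw",np.degrees(np.arctan2(-T[0,1],T[1,1])))
    for n,m in dict(row=(.003,0),enter=(-.058,-.034)).items():
        w=R@np.array(m)+t; d=w-np.array(st["tcp_pos"])[:2]; print(n,w,"tool shift",(T.T@np.r_[d,0]).round(4))
E
python3 - <<'E'
from fit import *
s=snapshot("wrist")
fit(s,[((286,206.2),.052,(.003,-.028)),((354.5,205.2),.052,(.003,.028)),((274.2,129.5),.053,(-.058,-.034))])
E
```

```text
pts [[0.5505, 0.0147], [0.5363, 0.0689], [0.4932, -0.0069]] yaw 14.892310943458996 origin [0.54047859 0.04094534] resid mm [[-0.1, 0.1], [0.1, 0.1], [-0.0, -0.1]]
tool yaw 13.834124617384068
row [0.54337782 0.04171635] tool shift [0.0001 0.0002 0.    ]
enter [ 0.49316488 -0.0068188 ] tool shift [ 0.0605 -0.0349 -0.    ]
```

```bash
python3 -m handwheel '[[-0.02,0,0,0.03,-1],[-0.02,0,0,0.03,0],[-0.02,0,0,0.03,0],[-0.02,0,0,0.03,0],[-0.02,0,0,0.025,0],[-0.02,0,0,0.015,0],[-0.02,0,0,0,0],[-0.02,0,0,0,0]]'
python3 look.py w2.png
```

```text
time: 3.4
tcp_pos: [0.5433, 0.0415, 0.071]
tcp_rot: [[-0.967, -0.257, -0.001], [-0.257, 0.967, 0.0], [0.001, 0.0, -1.0]]
contact_force: [-0.1, -0.7, 0.9]
width: 0.49
grasp_force: 0.0
soft_key_1_top 0.59 [380.1 294.5] [0.5363 0.0677 0.052 ]
enter_key_top 0.78 [230.7 154.9] [ 0.4931 -0.0074  0.053 ]
calibrator 0.68 [315.7 249.9] [0.5421 0.0391 0.    ]
keypad 0.8 [377.3 154. ] [0.4786 0.0492 0.046 ]
3.65 [0.54446717 0.04156276 0.07294026] [[-9.66427129e-01 -2.56924694e-01  2.88202275e-03]
 [-2.56925429e-01  9.66431224e-01  1.18817446e-04]
 [-2.81580391e-03 -6.25636529e-04 -9.99995840e-01]] 0.489770610563153 [ 0.20051928  0.08101037 -0.55003685]
```

View pics/w2.png

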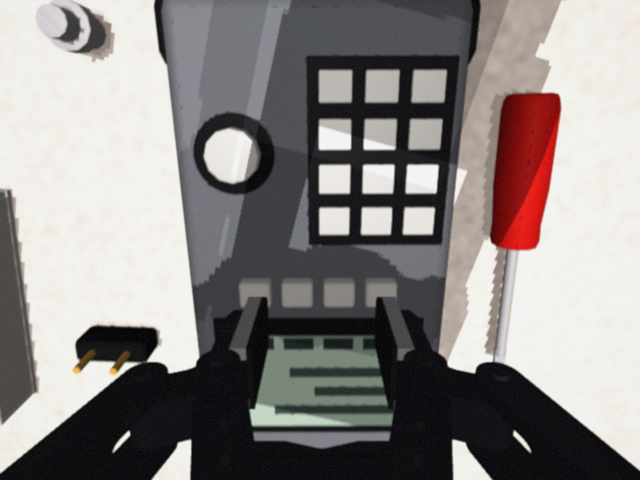

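The outer keys sit at about (255,293) and (381,293), and the fingertips end at about (258,300) and (388,300), so each finger is over its key. I'll refit, then start the last of the descent.

```bash
python3 - <<'E'
from fit import *
s=snapshot("wrist")
fit(s,[((255,293.5),.052,(.003,-.028)),((381,293.5),.052,(.003,.028)),((231,155),.053,(-.058,-.034))])
st=state();T=np.array(st["tcp_rot"]);p=np.array(st["tcp_pos"])
for y in(-.0355,-.021,.021,.0355): print([proj(s,p+T@np.array([x,y,-.006])).round().tolist() for x in(-.011,.011)])
im=cv2.cvtColor(s["image"],cv2.COLOR_RGB2BGR)[250:400,210:420]; cv2.imwrite("pics/w3c.png",cv2.resize(cv2.convertScaleAbs(im,alpha=1.6,beta=15),None,fx=3.8,fy=3.8))
E
python3 -m handwheel '[[-0.02,0,0,0.005,0],[-0.02,0,0,0.005,0],[-0.02,0,0,0,0],[-0.02,0,0,0,0]]'
```

```text
pts [[0.5523, 0.0141], [0.5378, 0.0684], [0.4947, -0.0076]] yaw 14.985815062809683 origin [0.54207308 0.04041038] resid mm [[0.1, -0.0], [0.1, 0.2], [-0.1, -0.2]]
tool yaw 14.890181603160224
row [0.54497105 0.04118612] tool shift [-0.0006 -0.0005  0.    ]
enter [ 0.49483738 -0.00743091] tool shift [ 0.0603 -0.0346 -0.0001]
[[228.0, 348.0], [224.0, 297.0]]
[[265.0, 348.0], [263.0, 297.0]]
[[372.0, 348.0], [375.0, 297.0]]
[[409.0, 348.0], [413.0, 297.0]]
time: 4.03
tcp_pos: [0.5431, 0.0415, 0.0606]
tcp_rot: [[-0.966, -0.257, -0.001], [-0.257, 0.966, 0.0], [0.001, 0.0, -1.0]]
contact_force: [0.5, -0.1, 0.4]
width: 0.489
grasp_force: 0.0
```

View pics/w3c.png

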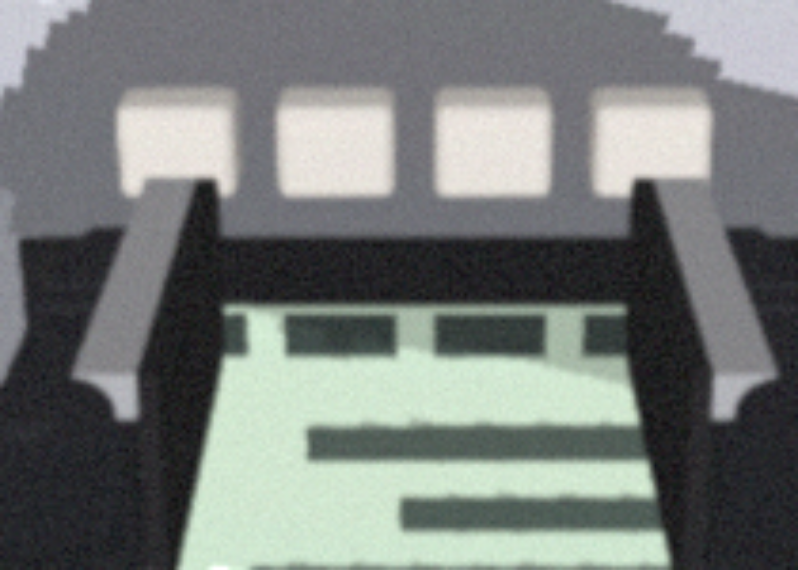

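The finger plates are only about 5 mm thick at the tips. They stand at about ±25 mm, 1.5 mm towards +y of the row centre. I'll open a little, shift, and descend.

```bash
python3 -m handwheel '[[0.11,0,-0.0015,0.002,0],[0.11,0,0,0.002,0],[0.11,0,0,0.002,0],[0.11,0,0,0.002,0],[0.11,0,0,0,0],[0.11,0,0,0,0]]'
python3 - <<'E'
from fit import *
s=snapshot("wrist");st=state();print(st["tcp_pos"],st["contact_force"],st["width"])
im=cv2.cvtColor(s["image"],cv2.COLOR_RGB2BGR)[250:400,210:420]; cv2.imwrite("pics/w4c.png",cv2.resize(cv2.convertScaleAbs(im,alpha=1.6,beta=15),None,fx=3.8,fy=3.8))
E
```

```text
time: 4.53
tcp_pos: [0.5439, 0.0401, 0.0531]
tcp_rot: [[-0.966, -0.257, -0.0], [-0.257, 0.966, 0.0], [0.0, 0.0, -1.0]]
contact_force: [0.3, 0.0, 0.0]
width: 0.556
grasp_force: 0.0
[0.54395609 0.04010591 0.053299  ] [-0.16989737 -0.24401928  0.16695786] 0.5569399750247396
```

View pics/w4c.png

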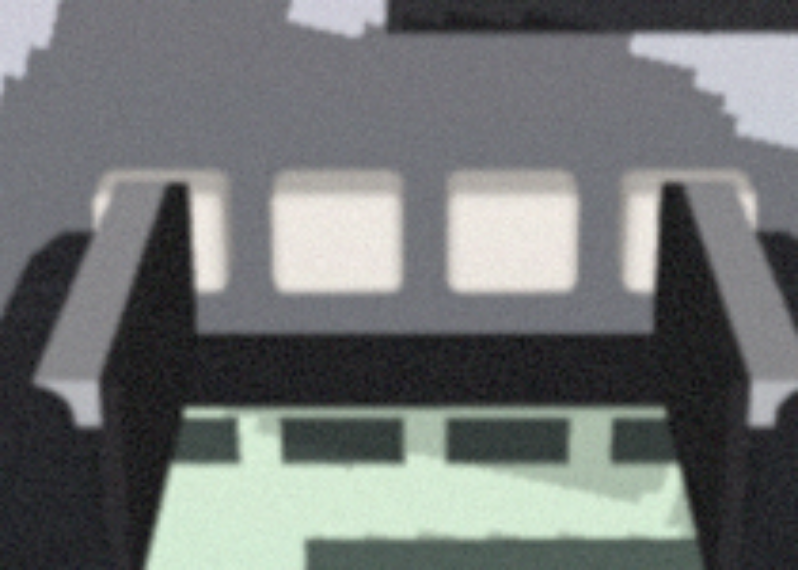

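The fingertips are now centred on the outer keys, at crop columns about 145 and 705 and clear of the middle pair. I'm going down gently.

```bash
python3 -m handwheel '[[0.11,0,0,0.002,0],[0.11,0,0,0.002,0],[0.11,0,0,0.002,0],[0.11,0,0,0,0],[0.11,0,0,0,0]]'; python3 -m handwheel '[[0.11,0,0,0.001,0],[0.11,0,0,0.001,0],[0.11,0,0,0,0],[0.11,0,0,0,0]]'
```

```text
time: 5.0
tcp_pos: [0.5441, 0.0401, 0.0476]
tcp_rot: [[-0.966, -0.257, 0.001], [-0.257, 0.966, 0.0], [-0.001, -0.0, -1.0]]
contact_force: [-0.6, 0.0, 3.1]
width: 0.553
grasp_force: 1.4
time: 5.33
tcp_pos: [0.5441, 0.0401, 0.0456]
tcp_rot: [[-0.966, -0.257, 0.001], [-0.257, 0.966, 0.0], [-0.001, -0.0, -1.0]]
contact_force: [-0.7, 0.4, 3.5]
width: 0.552
grasp_force: 2.1
```

```bash
python3 -m handwheel '[[0.11,0,0,0.001,0],[0.11,0,0,0.001,0],[0.11,0,0,0,0],[0.11,0,0,0,0]]'; python3 -m handwheel '[[0.11,0,0,0.0005,0],[0.11,0,0,0.0005,0],[0.11,0,0,0,0],[0.11,0,0,0,0]]'
```

```text
time: 5.67
tcp_pos: [0.5442, 0.0401, 0.0452]
tcp_rot: [[-0.966, -0.257, 0.001], [-0.257, 0.966, 0.0], [-0.001, -0.0, -1.0]]
contact_force: [-6.3, -0.3, 15.4]
width: 0.554
grasp_force: 8.0
time: 6.0
tcp_pos: [0.5442, 0.0401, 0.0451]
tcp_rot: [[-0.966, -0.257, 0.001], [-0.257, 0.966, -0.0], [-0.001, -0.0, -1.0]]
contact_force: [-10.2, -0.7, 22.9]
width: 0.554
grasp_force: 11.0
```

Both keys are on their stops. I'll ease off slightly and hold for over 3 s.

```bash
H='[0.11,0,0,0,0]'; python3 -m handwheel '[[0.11,0,0,-0.0008,0],[0.11,0,0,0,0],[0.11,0,0,0,0],[0.11,0,0,0,0],[0.11,0,0,0,0],[0.11,0,0,0,0],[0.11,0,0,0,0],[0.11,0,0,0,0],[0.11,0,0,0,0],[0.11,0,0,0,0],[0.11,0,0,0,0],[0.11,0,0,0,0]]'
python3 - <<'E'
from fit import *
s=snapshot("wrist")
im=cv2.cvtColor(s["image"],cv2.COLOR_RGB2BGR)[250:400,210:420]; cv2.imwrite("pics/w5c.png",cv2.resize(cv2.convertScaleAbs(im,alpha=1.6,beta=15),None,fx=3.8,fy=3.8))
E
```

```text
time: 7.0
tcp_pos: [0.5442, 0.0401, 0.0452]
tcp_rot: [[-0.966, -0.257, 0.001], [-0.257, 0.966, -0.0], [-0.001, -0.0, -1.0]]
contact_force: [-8.0, 0.1, 17.6]
width: 0.557
grasp_force: 8.6
```

View pics/w5c.png

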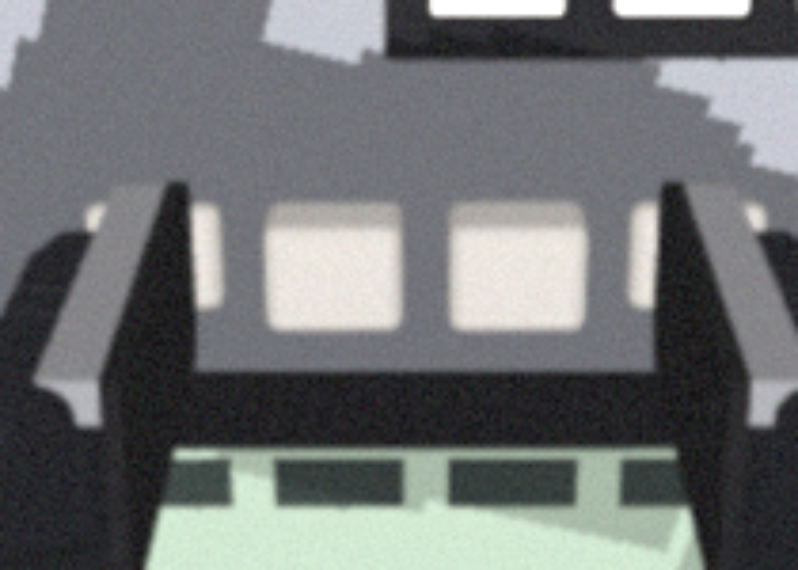

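The outer keys, at crop columns about 205 and 640, are visibly down and show no side walls. The middle keys are still up. I'll keep holding, then release and rise.

```bash
python3 -m handwheel '[[0.11,0,0,0,0],[0.11,0,0,0,0],[0.11,0,0,0,0],[0.11,0,0,0,0],[0.11,0,0,0,0],[0.11,0,0,0,0],[0.11,0,0,0,0],[0.11,0,0,0,0],[0.11,0,0,0,0],[0.11,0,0,0,0],[0.11,0,0,0,0],[0.11,0,0,0,0]]'
python3 -m handwheel '[[0.11,0,0,0,0],[0.11,0,0,0,0],[0.11,0,0,0,0],[0.11,0,0,0,0],[0.11,0,0,0,0],[0.11,0,0,0,0],[0.11,0,0,0,0],[0.11,0,0,0,0],[0.11,0,0,0,0],[0.11,0,0,0,0],[0.11,0,0,0,0],[0.11,0,0,0,0]]'
python3 -m handwheel '[[0.11,0,0,0,0],[0.11,0,0,0,0],[0.11,0,0,0,0],[0.11,0,0,0,0],[0.11,0,0,0,0],[0.11,0,0,0,0],[0.11,0,0,0,0],[0.11,0,0,0,0],[0.11,0,0,0,0],[0.11,0,0,0,0],[0.11,0,0,0,0],[0.11,0,0,0,0]]'
python3 -m handwheel '[[0.11,0,0,-0.002,0],[0.11,0,0,-0.005,0],[0.11,0,0,-0.01,0],[0.11,0,0,-0.02,0],[0.11,0,0,-0.02,0],[0.11,0,0,-0.02,0],[-1,0,0,0,0],[-1,0,0,0,0],[-1,0,0,0,0]]'
python3 - <<'E'
from h import *
s=snapshot("wrist"); save(s,"w6.png"); st=state();T=np.array(st["tcp_rot"]);p=np.array(st["tcp_pos"])
for m in mark_of("wrist","enter_key_top")[:2]:
    w=on_plane(s,m["uv"],.053); print(m["score"],m["uv"],w,T.T@(w-p))
print(p,st["width"],st["contact_force"],st["time"])
E
```

```text
time: 8.05
tcp_pos: [0.5442, 0.0401, 0.0452]
tcp_rot: [[-0.966, -0.257, 0.001], [-0.257, 0.966, 0.0], [-0.001, -0.0, -1.0]]
contact_force: [-8.1, -0.9, 17.1]
width: 0.553
grasp_force: 8.6
time: 9.05
tcp_pos: [0.5442, 0.0401, 0.0452]
tcp_rot: [[-0.966, -0.257, 0.001], [-0.257, 0.966, 0.0], [-0.001, -0.0, -1.0]]
contact_force: [-8.8, -0.2, 17.0]
width: 0.557
grasp_force: 8.6
time: 10.05
tcp_pos: [0.5442, 0.0401, 0.0452]
tcp_rot: [[-0.966, -0.257, 0.001], [-0.257, 0.966, -0.0], [-0.001, -0.0, -1.0]]
contact_force: [-7.9, -0.4, 18.2]
width: 0.555
grasp_force: 8.6
time: 10.8
tcp_pos: [0.5433, 0.0401, 0.119]
tcp_rot: [[-0.966, -0.257, -0.002], [-0.257, 0.966, 0.0], [0.002, 0.001, -1.0]]
contact_force: [0.0, 0.1, -0.3]
width: 0.138
grasp_force: 0.0
0.74 [252.4, 146.8] [ 0.4947578  -0.00777415  0.053     ] [ 0.05887634 -0.03385817  0.06568876]
[0.54312595 0.04007697 0.11856374] 0.04666140015524669 [-0.46932157 -0.23714029  0.16072505] 10.85
```

View pics/w6.png

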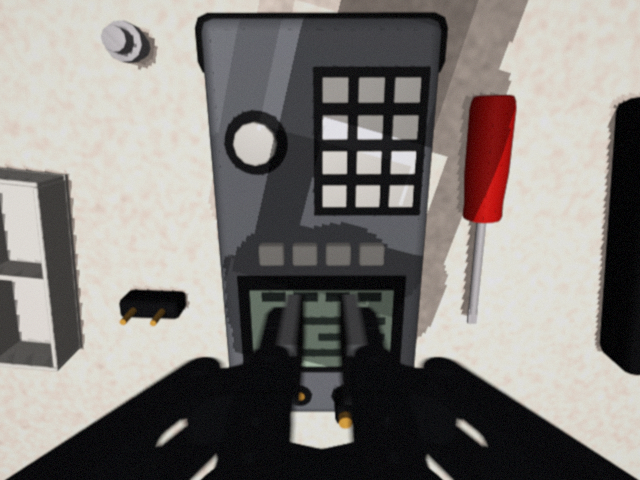

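Enter shows at (254.5,143), all the soft keys look up, and nothing has shifted. The layout gives a shift of (+61,−34) mm, which agrees with the measurement.

```bash
python3 -m handwheel '[[-1,0.0205,-0.0115,0,0],[-1,0.0205,-0.0115,0,0],[-1,0.02,-0.011,0,0],[-1,0,0,0.02,0],[-1,0,0,0.02,0],[-1,0,0,0.014,0],[-1,0,0,0,0],[-1,0,0,0,0],[-1,0,0,0,0]]'
python3 - <<'E'
from h import *
s=snapshot("wrist"); save(s,"w7.png")
E
```

```text
time: 11.65
tcp_pos: [0.4941, -0.0084, 0.0667]
tcp_rot: [[-0.966, -0.257, 0.001], [-0.257, 0.966, 0.0], [-0.001, -0.0, -1.0]]
contact_force: [-0.6, -0.2, 1.1]
width: -0.004
grasp_force: 0.0
```

View pics/w7.png

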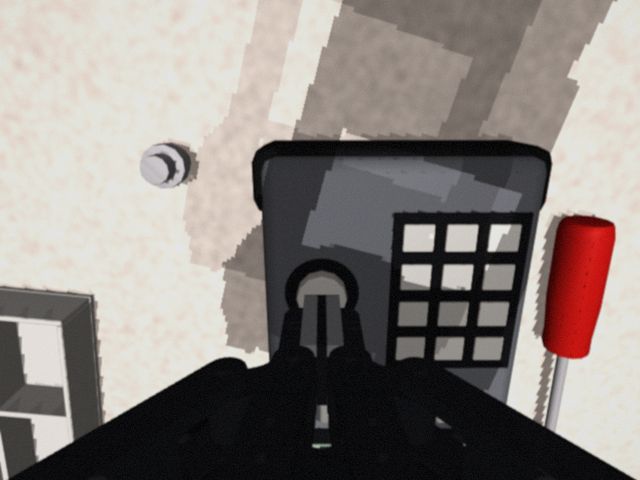

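The shut fingers, with tips at (321,295), sit laterally centred on the enter disc at (321,290) and clear of the keypad. I'm pressing now.

```bash
python3 -m handwheel '[[-1,0,0,0.004,0],[-1,0,0,0.004,0],[-1,0,0,0.004,0],[-1,0,0,0.002,0],[-1,0,0,0,0],[-1,0,0,0,0]]'
python3 -m handwheel '[[-1,0,0,0.001,0],[-1,0,0,0.001,0],[-1,0,0,0,0],[-1,0,0,0,0]]'
```

```text
time: 12.2
tcp_pos: [0.4936, -0.0084, 0.052]
tcp_rot: [[-0.966, -0.257, -0.0], [-0.257, 0.966, 0.0], [0.0, 0.0, -1.0]]
contact_force: [-1.3, 0.3, 0.6]
width: -0.005
grasp_force: 0.5
time: 12.53
tcp_pos: [0.4938, -0.0084, 0.0502]
tcp_rot: [[-0.966, -0.257, 0.0], [-0.257, 0.966, 0.0], [-0.0, 0.0, -1.0]]
contact_force: [-1.1, 1.1, 2.7]
width: 0.001
grasp_force: 0.9
```

```bash
python3 -m handwheel '[[-1,0,0,0.001,0],[-1,0,0,0.001,0],[-1,0,0,0,0],[-1,0,0,0,0],[-1,0,0,0,0]]'
```

```text
time: 12.95
tcp_pos: [0.4939, -0.0084, 0.0489]
tcp_rot: [[-0.966, -0.257, 0.0], [-0.257, 0.966, 0.0], [-0.0, -0.0, -1.0]]
contact_force: [-3.7, 0.7, 7.7]
width: 0.003
grasp_force: 3.9
```

The key is on its stop at 7.7 N with the TCP at 0.049. A brief hold, then I'll come clear.

```bash
python3 -m handwheel '[[-1,0,0,0,0],[-1,0,0,0,0],[-1,0,0,0,0],[-1,0,0,0,0],[-1,0,0,-0.003,0],[-1,0,0,-0.005,0],[-1,0,0,-0.02,0],[-1,0,0,-0.03,0],[-1,0,0,-0.04,0],[-1,0,0,-0.04,0],[-1,0,0,0,0],[-1,0,0,0,0]]'
python3 - <<'E'
from fit import *
s=snapshot("wrist"); save(s,"w8.png"); 
for n,z in dict(calibrator=0,enter_key_top=.053,adapter=0,spare_plug=0,screwdriver=0).items():
    for m in mark_of("wrist",n)[:1]: print(n,round(m["score"],2),np.round(m["uv"]),on_plane(s,m["uv"],z).round(4))
E
```

```text
time: 13.95
tcp_pos: [0.495, -0.0086, 0.1889]
tcp_rot: [[-0.966, -0.257, 0.006], [-0.257, 0.966, -0.001], [-0.005, -0.002, -1.0]]
contact_force: [0.5, 0.4, -0.2]
width: 0.001
grasp_force: 0.0
calibrator 0.79 [362. 265.] [0.5413 0.0414 0.    ]
enter_key_top 0.9 [321. 216.] [ 0.4919 -0.0084  0.053 ]
adapter 0.56 [228. 138.] [ 0.4633 -0.0936  0.    ]
spare_plug 0.6 [231. 320.] [ 0.6249 -0.0595  0.    ]
screwdriver 0.69 [481. 257.] [0.5068 0.1403 0.    ]
```

View pics/w8.png

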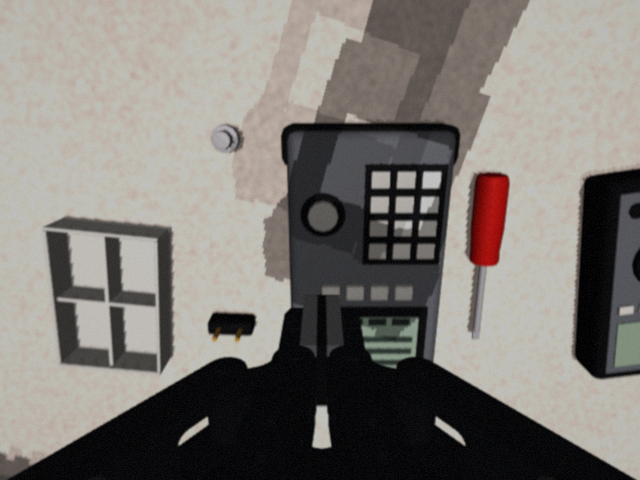

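The calibrator is where it started, with enter at (322,215). The bystanders in view have not moved and the arm is clear.

```bash
python3 -c "from rig import *; print(finish_job())"
```

```text
the job is handed in; nothing more can be done
None
```

I held both outer soft keys down for about 4 s and released them, pressed the enter key to its stop, and brought the arm clear. The job was handed in at about 14 s of the 48 s limit; the hand-in returned no verdict.

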